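Stock the table caddy

TASK

Stock the wooden table caddy for dinner, jars first and then the mills: stand the wide red-lidded jar on the red mat and the spice jar with the orange-and-black lid on the blue mat, and only after both jars are in, stand the dark mill on the black mat and the pale mill on the white mat. Everything must stand upright in its own well, and the two red-lidded spice jars stay where they are.

Things in the scene. Friction and masses are not known exactly. Their poses are not given: they have to be found in the camera images.
- wide_jar: wide round jar with a red screw lid, honey-coloured with a label, 58 x 62 mm wide and 86 mm tall, standing upright; lid 56 mm in diameter, top 11 mm. Clearly wider and lower than the spice jars. Origin at the centre of its underside, z up. About 0.36 kg. Goes on the red mat
- orange_spice: round glass spice jar, 45 mm wide and 106 mm tall, standing upright; lid 44.6 mm in diameter from 85 mm up to the top, body 42 mm wide below; orange lid with a black top, yellow-brown contents, a dark label. Origin at the centre of its underside, z up. About 0.11 kg. Goes on the blue mat
- dark_mill: dark brown turned wooden mill, 58 mm wide at foot and 170 mm tall, standing upright; its round head, about 48 mm wide, is from 123 to 159 mm up, with a 12 mm metal knob on top. The head does not turn. Origin at the centre of its underside, z up. About 0.18 kg. Goes on the black mat
- pale_mill: pale wooden mill, 58 mm wide at foot and 130 mm tall, standing upright; its round head, about 49 mm wide, is from 94 to 119 mm up, with a 12 mm metal knob on top. The head does not turn. Origin at the centre of its underside, z up. About 0.18 kg. Goes on the white mat
- red_spice_a: round glass spice jar, 45 mm wide and 106 mm tall, standing upright; lid 44.6 mm in diameter from 85 mm up to the top, body 42 mm wide below; all-red lid with a pale spot on top, brown contents, pale label. Origin at the centre of its underside, z up. About 0.11 kg. Look-alike: does not belong in the caddy, leave it
- red_spice_b: round glass spice jar, 45 mm wide and 106 mm tall, standing upright; lid 44.6 mm in diameter from 85 mm up to the top, body 42 mm wide below; all-red lid with a brownish spot on top, dark brown contents, brown label. Origin at the centre of its underside, z up. About 0.11 kg. Look-alike: does not belong in the caddy, leave it
- mat_red: Red mat, 76 x 76 x 3 mm, fixed on the floor of a well of the caddy; origin at the centre of its underside, z up, y along the row of wells. Place of the wide jar. Caddy: pale wooden open box, fixed, 94 x 352 mm, 42 mm high, with four wells of 78 x 78 mm in a row, centres 86 mm apart, 8 mm walls between. Mat's top is 11 mm above the worktop; walls rise 31 mm above it
- mat_blue: Blue mat, 76 x 76 x 3 mm, fixed on the floor of a well of the caddy; origin at the centre of its underside, z up, y along the row of wells. Place of the spice jar with the orange-and-black lid. Caddy: see mat_red. The mats lie in different wells from start to start. Wall cupboards hang behind the work, from x = 0.54 m back and 0.36 m up: keep the wrist clear
- mat_black: Black mat, 76 x 76 x 3 mm, fixed on the floor of a well of the caddy; origin at the centre of its underside, z up, y along the row of wells. Place of the dark mill. Caddy: see mat_red. The mats lie in different wells from start to start. Wall cupboards hang behind the work, from x = 0.54 m back and 0.36 m up: keep the wrist clear
- mat_white: White mat, 76 x 76 x 3 mm, fixed on the floor of a well of the caddy; origin at the centre of its underside, z up, y along the row of wells. Place of the pale mill. Caddy: see mat_red. The mats lie in different wells from start to start. Wall cupboards hang behind the work, from x = 0.54 m back and 0.36 m up: keep the wrist clear
Not all that is in view belongs to the job. Leave any green or purple look-alike of the pale_mill alone.

How it is judged (in metres and radians):
On the way, in this order (a step that is already met when the one before it is completed fails the run):
1. both jars stand in their wells while both mills are still outside the caddy (horizontal distance between wide_jar and mat_red below 0.03 m and z of wide_jar in the frame of mat_red between -0.003 and 0.008 m and angle between each of wide_jar, orange_spice's own z axis and vertical below 0.12 rad and horizontal distance between orange_spice and mat_blue below 0.03 m and z of orange_spice in the frame of mat_blue between -0.003 and 0.008 m and horizontal distance between each of dark_mill, pale_mill and mat_red above 0.06 m and horizontal distance between each of dark_mill, pale_mill and mat_blue above 0.06 m and horizontal distance between each of dark_mill, pale_mill and mat_black above 0.06 m and horizontal distance between each of dark_mill, pale_mill and mat_white above 0.06 m), for 0.2 s.
2. the two mills stand in their wells too (horizontal distance between wide_jar and mat_red below 0.03 m and z of wide_jar in the frame of mat_red between -0.003 and 0.008 m and angle between each of wide_jar, orange_spice, dark_mill, pale_mill's own z axis and vertical below 0.12 rad and horizontal distance between orange_spice and mat_blue below 0.03 m and z of orange_spice in the frame of mat_blue between -0.003 and 0.008 m and horizontal distance between dark_mill and mat_black below 0.03 m and z of dark_mill in the frame of mat_black between -0.003 and 0.008 m and horizontal distance between pale_mill and mat_white below 0.03 m and z of pale_mill in the frame of mat_white between -0.003 and 0.008 m), for 0.2 s.
At the end, for the whole second after the job is handed in: Wide jar on red mat, orange-lidded spice jar on blue, dark mill on black, pale mill on white: each down on its mat (foot within 5 mm of its top), within 30 mm of its centre, upright within 7 degrees, at rest; both red-lidded spice jars upright within 30 mm of where they stood (all of step 2 and linear speed of each of wide_jar, orange_spice, dark_mill, pale_mill below 0.02 m/s and angular speed of each of wide_jar, orange_spice, dark_mill, pale_mill below 0.5 rad/s and distance of each of red_spice_a, red_spice_b from where it was at the start of the episode below 0.03 m and angle between each of red_spice_a, red_spice_b's own z axis and vertical below 0.12 rad); the robot touches nothing.
It fails at once if a red-lidded spice jar is moved more than 30 mm or tipped over (distance of any of red_spice_a, red_spice_b from where it was at the start of the episode above 0.03 m or angle between any of red_spice_a, red_spice_b's own z axis and vertical above 0.5 rad).
It also fails if it takes over 112 s, if anything falls off the work surface, if the arm or the gripper's body presses on something with over 40 N, if the wrist force passes 120 N, or if a joint passes its speed limit or range.

ROBOT

A 7-joint arm with a two-finger parallel gripper is mounted at the origin on a cart in front of the work surface, level with it; the furniture and walls round the work are solid. World frame = base frame: x ahead of the robot, y to its left, z up, the work surface at z = 0. Lengths are in mm, angles in rad, forces in N, time in s.
With the tool pointing down it reaches from about 400 to 875 mm from the base axis. Payload 4.4 kg.
Tool frame: the origin (TCP) lies at the very end of the fingers, on their centre line; the grasp point (between the pads) lies 19 mm behind it; z points along the fingers, y is the line along which they close (so a half turn about z gives the same grasp; the last joint's range is limited). The gripper opens to 85 mm and grips with 20 to 120 N. Pads are 22 mm wide; open, the fingers measure 114 mm over their backs; the gripper's body (76 mm by 85 mm) begins 54 mm behind the grasp point. The pads swing forward as they close: fully open they stand 13 mm farther back than shut.
Start: joints at [1.201, 0.628, 0.038, 1.517, -0.027, 0.996, -0.02], TCP at [194.474, -620.24, 231.313] pointing down, gripper open.
Joint ranges: [-3.06, 3.06], [-0.37, 2.12], [-1.25, 1.32], [0.18, 2.47], [-1.1, 4.24], [0.23, 1.98], [-2.94, 2.94]. Speed limits (rad/s): [2.57, 2.57, 3.14, 3.14, 3.14, 3.14, 3.14].

INTERFACE

Orientations are given as [roll, pitch, yaw] about the fixed x, y, z axes, in that order (R = Rz(yaw) Ry(pitch) Rx(roll)).
In Python, from cell import read_state, get_image, camera_params, finish_job gives the robot as it stands.
- The arm moves only by the tool arm_command, never from a script. Its argument "deltas" is a list of rows, each an object of numbers: "dx", "dy", "dz": the shift along the world's x, y, z in m; "yaw": the turn about the world's z in degrees; "jaw": the opening, from 0 (shut) to 1 (fully open). A call has 1 to 20 rows; each row is the pose to reach, as a shift and turn from the pose commanded when the call began; what a row does not reach only later rows make up. A row lasts 1/10 s, in which the tool goes at most 50 mm and 8.59 degrees, less where a joint would pass 70% of its speed; a pose out of reach is approached as far as the arm can. A call with a gripper value outside its range is refused whole. The fingers move at their own pace and stop on an object; the grip force is fixed at half the most. Time passes only in rows, so rows that repeat a pose let the fingers close. It gives the time, the measured TCP pose, the force, the opening and the grip force at its end, in the units of the state.
- read_state(): the state, without advancing time (a new reading comes with each control period).
- get_image(name): name is "scene" or "top" or "wrist"; returns (picture, depth): 400x640x3 uint8, red, green, blue; 400x640 float32, mm along the optical axis (not along the pixel's ray), 0 where there is no reading.
- camera_params(name): a dict with "camera_matrix" (3x3 intrinsics, pixels), "extrinsics" (4x4, takes a point from camera to world coordinates). Camera axes: x right, y down, z forward; pixel columns grow to the right and rows downward; lengths in mm; the calibration is good to about 2 mm. The wrist camera is an equidistant fisheye: a pixel r from the principal point sees the ray r / f radians off the axis. A picture is of the moment at which its call begins: read the wrist's pose just before it. camera_params takes no time and is no camera call; for the wrist camera it gives the pose at the moment of the call.
- finish_job(): hands the job in; it is judged then, once.
The state is a dict: "clock": time; "qpos": joint angles; "qd": joint speeds; "tau": joint torques, N m; "eef_pos": TCP position; "tool_rot": TCP orientation; "force": force on the tool from outside, world axes, zero at the start; "torque": the same for the moment, N m; "width": finger opening in mm; "gripper_force": force on a finger pad.
Only numpy, scipy, OpenCV 4.12 (cv2) and the standard library are available. Lean on these libraries where they do the work, as an engineer would, in place of code of your own. Each camera call takes 0.05 s, during which the arm holds its last target. There are 200 camera calls.

## Working session

There is one attempt and no reset: what is moved stays moved. The work goes in short steps, Python scripts to look and compute and a tool call to move; the robot and the scene stay as the last step left them, time stands still between calls to the robot, and variables do not carry over. Pictures are saved under pics/ and viewed, at most 14 in all, crops included, and the job is handed in when it is done.

Besides the shell and the picture viewer there is one more tool, called after "Call:" by a JSON object that holds its "name" and its "arguments". arm_command: Moves the arm, as the interface text tells. Its arguments: {"type":"object","properties":{"deltas":{"type":"array"}},"required":["deltas"]}

```bash
mkdir -p pics; python3 - <<'E'
from cell import *
import cv2,numpy as np
for n in("scene","top"):
    p,d=get_image(n); np.savez(f"pics/{n}0.npz",p=p,d=d); cv2.imwrite(f"pics/{n}0.png",p[:,:,::-1])
    c=camera_params(n); print(n,np.round(c["camera_matrix"],1).tolist(),np.round(c["extrinsics"],3).tolist())
print(read_state())
E
```

```text
scene [[449.1, 0.0, 320.2], [0.0, 449.1, 207.2], [0.0, 0.0, 1.0]] [[0.616, -0.456, 0.642, -419.937], [-0.788, -0.345, 0.51, -833.514], [-0.011, -0.82, -0.572, 799.218], [0.0, 0.0, 0.0, 1.0]]
top [[378.5, 0.0, 322.7], [0.0, 378.5, 201.7], [0.0, 0.0, 1.0]] [[-0.14, -0.967, 0.211, 227.335], [-0.99, 0.137, -0.028, -150.91], [-0.001, -0.213, -0.977, 1095.046], [0.0, 0.0, 0.0, 1.0]]
{'clock': 0.1, 'qpos': array([ 1.20120415,  0.62922685,  0.03844708,  1.51830009, -0.02700898,
        0.99628204, -0.02003345]), 'qd': array([ 0.00195089, -0.00301116,  0.00172899, -0.00052771,  0.00228337,
       -0.00022761,  0.00124672]), 'tau': array([ 3.51024304e-03, -5.64541483e+01,  1.23056967e+00, -1.93975246e+01,
        1.12251757e-02,  5.43709393e-03, -7.03970557e-06]), 'eef_pos': array([ 194.30116025, -619.68331113,  230.48817082]), 'tool_rot': array([-3.13989423e+00,  1.01657283e-05,  3.03751249e-01]), 'force': array([-0.1157417 ,  0.07778711, -0.33940627]), 'torque': array([0.03601935, 0.05462443, 0.01656485]), 'gripper_force': 0.0, 'width': 85.32653954833523}
```

View pics/scene0.png

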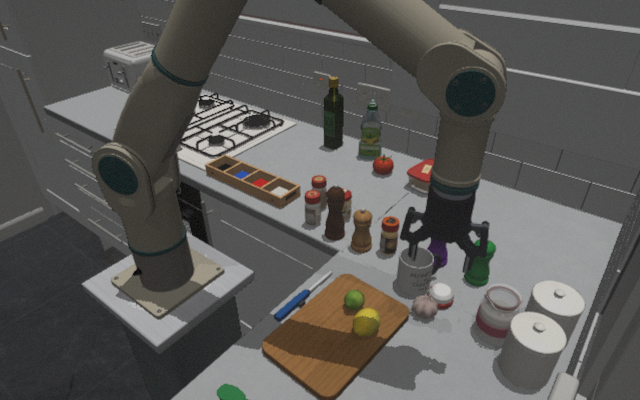

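View pics/top0.png

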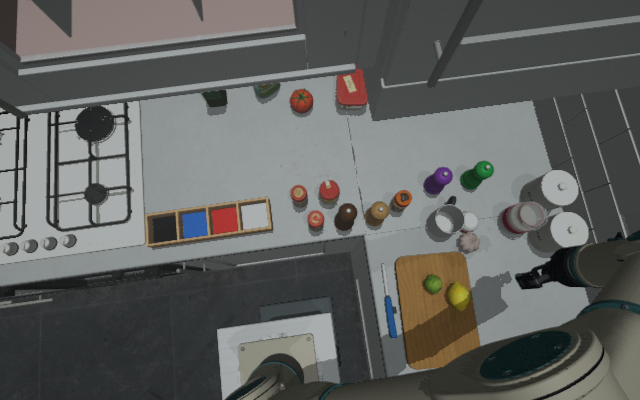

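The scene view shows the caddy at (250,180) and the jars and mills clustered at (313–390, 180–245). In the top view the mats, left to right, are black (164,228), blue (194,223), red (225,219) and white (255,215). The lids are near (299,194), (316,219) and (329,190), the dark mill at (346,214), the pale mill at (379,211) and the orange jar at (402,200). I'll zoom in and measure next.

```bash
cat > h.py <<'E'
from cell import *
import cv2,numpy as np
def pts(n,d):
    c=camera_params(n);K=c["camera_matrix"];E=np.array(c["extrinsics"])
    v,u=np.mgrid[:400,:640]
    X=np.stack([(u-K[0][2])/K[0][0]*d,(v-K[1][2])/K[1][1]*d,d],-1)
    return X@E[:3,:3].T+E[:3,3]
def ray(n,u,v,z):
    c=camera_params(n);K=np.array(c["camera_matrix"]);E=np.array(c["extrinsics"])
    r=E[:3,:3]@np.linalg.solve(K,[u,v,1.]);t=(z-E[2,3])/r[2]
    return E[:3,3]+t*r
E
python3 - <<'E'
from h import *
f=np.load("pics/top0.npz");p,d=f["p"],f["d"]
cv2.imwrite("pics/crop0.png",cv2.resize(p[165:245,270:430,::-1],None,fx=5,fy=5,interpolation=cv2.INTER_CUBIC))
X=pts("top",d)
hsv=cv2.cvtColor(p,cv2.COLOR_RGB2HSV);
def comps(m,name,zr,zt,amin=25):
    n,l,s,c=cv2.connectedComponentsWithStats(m.astype(np.uint8))
    for i in range(1,n):
        if s[i,4]>=amin:
            q=np.median(X[l==i],0);print(name,s[i,4],c[i].round(1),"depth",q.round(0),"ray",ray("top",*c[i],zt).round(1))
roi=np.zeros((400,640),bool);roi[165:250,130:520]=1
H,S,V=hsv[...,0],hsv[...,1],hsv[...,2]
red=roi&((H<8)|(H>172))&(S>130)&(V>90)
cad=roi.copy();cad[:,275:]=0
obj=roi.copy();obj[:,:275]=0
comps(red&cad,"redmat",0,11);comps(cad&(H>100)&(H<130)&(S>120),"blue",0,11)
comps(cad&(V<45),"black",0,11);comps(cad&(S<40)&(V>150)&(X[...,2]<25)&(X[...,2]>3),"white",0,11)
print("table z",np.median(X[170:190,230:270,2]))
# tops by height
for lo,hi in((70,91),(91,112),(112,140),(140,180)):
    comps(obj&(X[...,2]>lo)&(X[...,2]<hi),f"h{lo}-{hi}",0,(lo+hi)/2-3,15)
E
```

```text
redmat 602 [224.3 220.1] depth [447. 108.  12.] ray [447.6 108.1  11. ]
blue 565 [194.3 224.3] depth [447. 195.  11.] ray [447.7 195.1  11. ]
black 519 [164.3 228.8] depth [447. 281.  12.] ray [446.7 281.9  11. ]
white 968 [136.5 206.5] depth [521. 361.   7.] ray [524.  359.2  11. ]
white 580 [254.2 215.7] depth [448.  21.  11.] ray [448.3  20.8  11. ]
table z 0.7100952594286127
h70-91 25 [474.6 175.8] depth [ 460. -608.   79.] ray [ 461.4 -610.6   77.5]
h70-91 323 [328.6 189.5] depth [ 477. -201.   87.] ray [ 479.4 -201.4   77.5]
h70-91 21 [299.9 200.5] depth [ 458. -121.   78.] ray [ 459.7 -118.6   77.5]
h70-91 31 [397.1 203.7] depth [ 411. -377.   78.] ray [ 413.1 -382.1   77.5]
h70-91 129 [455.6 210.4] depth [ 377. -538.   82.] ray [ 372.5 -537.1   77.5]
h70-91 154 [513.5 216.3] depth [ 333. -685.   84.] ray [ 334.3 -689.8   77.5]
h70-91 72 [437.8 225.1] depth [ 337. -475.   80.] ray [ 339.2 -480.6   77.5]
h91-112 89 [479.1 173.3] depth [ 457. -608.  106.] ray [ 461.9 -614.9   98.5]
h91-112 85 [438.7 178.3] depth [ 456. -496.  109.] ray [ 463.2 -502.5   98.5]
h91-112 228 [298.  192.8] depth [ 475. -117.  106.] ray [ 476.6 -116.9   98.5]
h91-112 229 [402.6 197.9] depth [ 421. -393.  106.] ray [ 422.9 -394.9   98.5]
h91-112 61 [377.  214.2] depth [ 384. -311.  109.] ray [ 388.8 -318.8   98.5]
h91-112 140 [449.7 218.8] depth [ 347. -510.   95.] ray [ 349.2 -508.6   98.5]
h91-112 70 [517.  214.4] depth [ 336. -689.   95.] ray [ 335.7 -689.2   98.5]
h91-112 234 [315.1 218.5] depth [ 399. -153.  107.] ray [ 400.4 -153.2   98.5]
h112-140 154 [484.8 169.8] depth [ 465. -622.  117.] ray [ 463.3 -620.8  123. ]
h112-140 195 [443.6 174.6] depth [ 466. -509.  117.] ray [ 465.6 -508.8  123. ]
h112-140 210 [379.4 209.3] depth [ 397. -323.  117.] ray [ 396.8 -323.1  123. ]
h112-140 17 [342.4 220.2] depth [ 382. -220.  121.] ray [ 381.7 -223.   123. ]
h140-180 291 [347. 212.] depth [ 395. -235.  153.] ray [ 395.3 -235.1  157. ]
```

View pics/crop0.png

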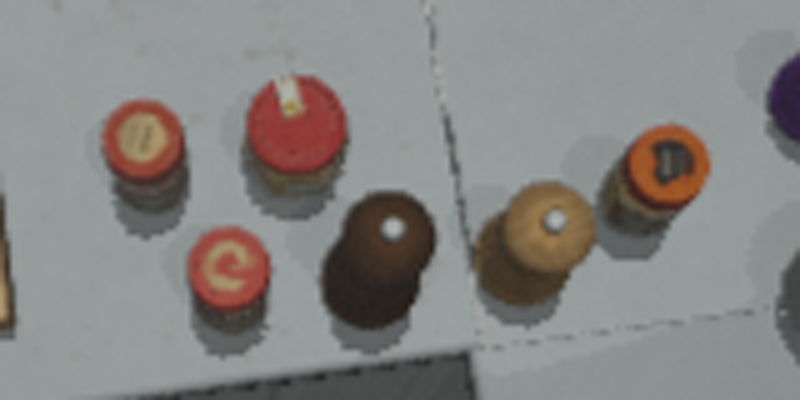

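The crop shows the wide jar lid at about (329.4,189.6) in the full image, the orange lid at (403.6,198), the dark mill's knob at (348.6,210.6) and the pale mill's knob at (380.8,209). Red jars A and B are at (298.8,193) and (315.8,218).

```bash
python3 - <<'E'
from h import *
f=np.load("pics/top0.npz");p,d=f["p"],f["d"];X=pts("top",d)
for n,u,v,z in(("wide",329.2,189.3,86),("orange",403.4,197.8,106),("dark",348.3,210.4,170),("pale",380.6,208.8,130),("ra",298.6,192.6,106),("rb",315.6,218.2,106)):
    r=ray("top",u,v,z)
    m=(np.hypot(X[...,0]-r[0],X[...,1]-r[1])<40)&(X[...,2]>z-(16 if "e"not in n else 8) )&(X[...,2]<z+15)
    if n=="pale":m=(np.hypot(X[...,0]-r[0],X[...,1]-r[1])<40)&(X[...,2]>110)
    q=X[m];print(n,r.round(1),"bbox mid",((q.min(0)+q.max(0))/2).round(1),"ext",np.ptp(q,axis=0).round(0),"mean",q.mean(0).round(1))
E
```

```text
wide [ 477.6 -202.7   86. ] bbox mid [ 478.3 -201.    85.6] ext [56. 54. 15.] mean [ 477.3 -201.1   86.8]
orange [ 421.6 -395.2  106. ] bbox mid [ 423.  -394.8  105.2] ext [42. 43. 14.] mean [ 422.3 -393.7  106.3]
dark [ 396.6 -237.7  170. ] bbox mid [ 397.1 -236.6  163.2] ext [34. 34. 18.] mean [ 397.5 -236.1  159.3]
pale [ 396.3 -325.2  130. ] bbox mid [ 398.  -324.5  121.3] ext [46. 48. 22.] mean [ 397.2 -323.8  116.4]
ra [ 475.2 -118.9  106. ] bbox mid [ 476.  -116.8  100.9] ext [43. 44. 21.] mean [ 474.7 -117.2  105.3]
rb [ 399.6 -154.7  106. ] bbox mid [ 399.7 -152.9  101.7] ext [44. 44. 20.] mean [ 399.1 -153.2  106.1]
```

Call:
{"name": "arm_command", "arguments": {"deltas": [{"dx": 0.05, "dy": 0.05, "dz": 0, "yaw": 8, "jaw": 1}, {"dx": 0.09, "dy": 0.09, "yaw": 16.5, "jaw": 1}, {"dx": 0.125, "dy": 0.125, "yaw": 25, "jaw": 1}, {"dx": 0.16, "dy": 0.16, "yaw": 33.5, "jaw": 1}, {"dx": 0.19, "dy": 0.19, "yaw": 42, "jaw": 1}, {"dx": 0.21, "dy": 0.21, "yaw": 50.5, "jaw": 1}, {"dx": 0.228, "dy": 0.226, "yaw": 59, "jaw": 1}, {"dx": 0.228, "dy": 0.226, "yaw": 67.5, "jaw": 1}, {"dx": 0.228, "dy": 0.226, "yaw": 72.6, "jaw": 1}, {"dx": 0.228, "dy": 0.226, "yaw": 72.6, "jaw": 1}, {"dx": 0.228, "dy": 0.226, "yaw": 72.6, "jaw": 1}]}}

```text
invalid input at $.deltas[1]: expected keys dx, dy, dz, yaw, jaw
```

Call:
{"name": "arm_command", "arguments": {"deltas": [{"dx": 0.05, "dy": 0.05, "dz": 0, "yaw": 8, "jaw": 1}, {"dx": 0.09, "dy": 0.09, "dz": 0, "yaw": 16.5, "jaw": 1}, {"dx": 0.125, "dy": 0.125, "dz": 0, "yaw": 25, "jaw": 1}, {"dx": 0.16, "dy": 0.16, "dz": 0, "yaw": 33.5, "jaw": 1}, {"dx": 0.19, "dy": 0.19, "dz": 0, "yaw": 42, "jaw": 1}, {"dx": 0.21, "dy": 0.21, "dz": 0, "yaw": 50.5, "jaw": 1}, {"dx": 0.228, "dy": 0.226, "dz": 0, "yaw": 59, "jaw": 1}, {"dx": 0.228, "dy": 0.226, "dz": 0, "yaw": 67.5, "jaw": 1}, {"dx": 0.228, "dy": 0.226, "dz": 0, "yaw": 72.6, "jaw": 1}, {"dx": 0.228, "dy": 0.226, "dz": 0, "yaw": 72.6, "jaw": 1}, {"dx": 0.228, "dy": 0.226, "dz": 0, "yaw": 72.6, "jaw": 1}]}}

```text
clock: 1.2
eef_pos: [422.1, -394.3, 231.0]
tool_rot: [-3.141, -0.0, 1.568]
force: [-0.5, -0.5, -0.0]
width: 85.5
gripper_force: 0.0
```

```bash
python3 - <<'E'
from h import *
s=read_state();print(s["clock"],s["eef_pos"],s["tool_rot"],s["qpos"].round(2),s["width"])
p,d=get_image("wrist");cv2.imwrite("pics/w1.png",p[:,:,::-1]);c=camera_params("wrist");print(c)
E
```

```text
1.2 [ 422.0737828  -394.3338628   230.99176175] [-3.14107413e+00 -4.92028550e-04  1.56811846e+00] [ 0.91  0.54 -0.32  1.72  0.2   0.92  0.51] 85.50086396316793
{'camera_matrix': array([[309.70691629,   0.        , 319.59848349],
       [  0.        , 309.70691629, 197.38509658],
       [  0.        ,   0.        ,   1.        ]]), 'extrinsics': array([[ 9.99996835e-01, -2.47898912e-03, -4.29709320e-04,
         4.23050808e+02],
       [-2.50060416e-03, -9.60452344e-01, -2.78433192e-01,
        -3.23309874e+02],
       [ 2.77517530e-04,  2.78433385e-01, -9.60455503e-01,
         3.73303826e+02],
       [ 0.00000000e+00,  0.00000000e+00,  0.00000000e+00,
         1.00000000e+00]])}
```

View pics/w1.png

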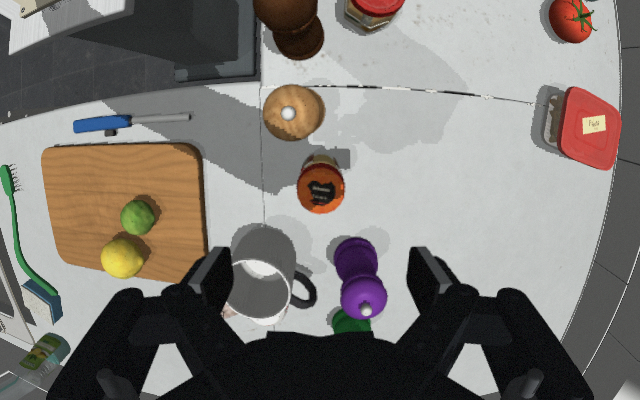

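The wrist view puts the orange lid at (321,189). That works out to about (424,-393), which agrees with the top camera. Now I descend and grip.

Call:
{"name": "arm_command", "arguments": {"deltas": [{"dx": 0.001, "dy": 0, "dz": -0.04, "yaw": 0, "jaw": 1}, {"dx": 0.001, "dy": 0, "dz": -0.08, "yaw": 0, "jaw": 1}, {"dx": 0.001, "dy": 0, "dz": -0.12, "yaw": 0, "jaw": 1}, {"dx": 0.001, "dy": 0, "dz": -0.145, "yaw": 0, "jaw": 1}, {"dx": 0.001, "dy": 0, "dz": -0.16, "yaw": 0, "jaw": 1}, {"dx": 0.001, "dy": 0, "dz": -0.16, "yaw": 0, "jaw": 1}, {"dx": 0.001, "dy": 0, "dz": -0.16, "yaw": 0, "jaw": 0.3}, {"dx": 0.001, "dy": 0, "dz": -0.16, "yaw": 0, "jaw": 0.2}, {"dx": 0.001, "dy": 0, "dz": -0.16, "yaw": 0, "jaw": 0}, {"dx": 0.001, "dy": 0, "dz": -0.16, "yaw": 0, "jaw": 0}, {"dx": 0.001, "dy": 0, "dz": -0.16, "yaw": 0, "jaw": 0}, {"dx": 0.001, "dy": 0, "dz": -0.16, "yaw": 0, "jaw": 0}, {"dx": 0.001, "dy": 0, "dz": -0.16, "yaw": 0, "jaw": 0}]}}

```text
clock: 2.55
eef_pos: [424.0, -394.9, 72.8]
tool_rot: [3.14, 0.002, 1.571]
force: [-1.4, 0.2, 6.2]
width: 42.9
gripper_force: 60.3
```

Call:
{"name": "arm_command", "arguments": {"deltas": [{"dx": 0, "dy": 0, "dz": 0.015, "yaw": 0, "jaw": 0}, {"dx": 0, "dy": 0, "dz": 0.045, "yaw": 0, "jaw": 0}, {"dx": 0, "dy": 0, "dz": 0.085, "yaw": 0, "jaw": 0}, {"dx": 0, "dy": 0, "dz": 0.125, "yaw": 0, "jaw": 0}, {"dx": 0, "dy": 0.01, "dz": 0.16, "yaw": 0, "jaw": 0}, {"dx": 0, "dy": 0.03, "dz": 0.19, "yaw": 0, "jaw": 0}, {"dx": 0.005, "dy": 0.06, "dz": 0.2, "yaw": 0, "jaw": 0}, {"dx": 0.01, "dy": 0.1, "dz": 0.2, "yaw": 0, "jaw": 0}, {"dx": 0.015, "dy": 0.14, "dz": 0.2, "yaw": 0, "jaw": 0}, {"dx": 0.024, "dy": 0.18, "dz": 0.2, "yaw": 0, "jaw": 0}, {"dx": 0.024, "dy": 0.22, "dz": 0.2, "yaw": 0, "jaw": 0}, {"dx": 0.024, "dy": 0.26, "dz": 0.2, "yaw": 0, "jaw": 0}, {"dx": 0.024, "dy": 0.3, "dz": 0.2, "yaw": 0, "jaw": 0}, {"dx": 0.024, "dy": 0.34, "dz": 0.2, "yaw": 0, "jaw": 0}, {"dx": 0.024, "dy": 0.38, "dz": 0.2, "yaw": 0, "jaw": 0}, {"dx": 0.024, "dy": 0.42, "dz": 0.2, "yaw": 0, "jaw": 0}, {"dx": 0.024, "dy": 0.455, "dz": 0.2, "yaw": 0, "jaw": 0}, {"dx": 0.024, "dy": 0.48, "dz": 0.2, "yaw": 0, "jaw": 0}, {"dx": 0.024, "dy": 0.49, "dz": 0.2, "yaw": 0, "jaw": 0}, {"dx": 0.024, "dy": 0.49, "dz": 0.2, "yaw": 0, "jaw": 0}]}}

```text
clock: 4.55
eef_pos: [447.3, 96.6, 271.6]
tool_rot: [3.141, -0.0, 1.573]
force: [0.6, -0.2, -1.0]
width: 43.0
gripper_force: 61.1
```

```bash
python3 - <<'E'
from h import *
s=read_state();print(s["eef_pos"],s["qpos"].round(2),s["width"],s["force"])
p,d=get_image("wrist");cv2.imwrite("pics/w2.png",p[:,:,::-1])
E
```

```text
[447.34523972  96.64365356 271.56542359] [ 0.09  0.33 -0.47  1.97  0.19  0.89 -0.48] 43.04626025419911 [ 0.61353888 -0.16516525 -0.98208079]
```

View pics/w2.png

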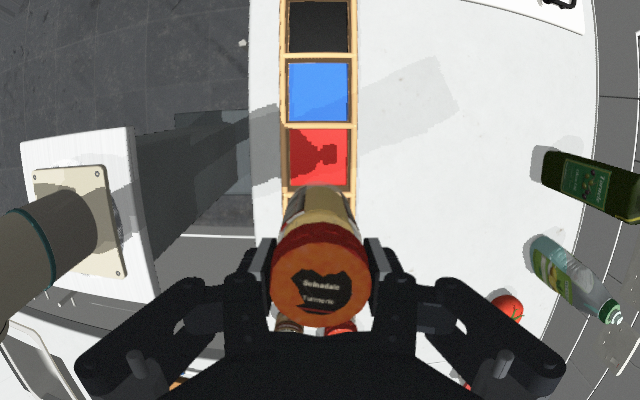

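The jar hangs upright. The blue mat centre is at (319,92), in line in x. I lower it and release.

Call:
{"name": "arm_command", "arguments": {"deltas": [{"dx": 0, "dy": 0.035, "dz": 0, "yaw": 0, "jaw": 0}, {"dx": 0, "dy": 0.07, "dz": -0.01, "yaw": 0, "jaw": 0}, {"dx": 0, "dy": 0.09, "dz": -0.03, "yaw": 0, "jaw": 0}, {"dx": 0, "dy": 0.099, "dz": -0.06, "yaw": 0, "jaw": 0}, {"dx": 0, "dy": 0.099, "dz": -0.09, "yaw": 0, "jaw": 0}, {"dx": 0, "dy": 0.099, "dz": -0.12, "yaw": 0, "jaw": 0}, {"dx": 0, "dy": 0.099, "dz": -0.145, "yaw": 0, "jaw": 0}, {"dx": 0, "dy": 0.099, "dz": -0.165, "yaw": 0, "jaw": 0}, {"dx": 0, "dy": 0.099, "dz": -0.178, "yaw": 0, "jaw": 0}, {"dx": 0, "dy": 0.099, "dz": -0.184, "yaw": 0, "jaw": 0}, {"dx": 0, "dy": 0.099, "dz": -0.188, "yaw": 0, "jaw": 0}, {"dx": 0, "dy": 0.099, "dz": -0.188, "yaw": 0, "jaw": 0}]}}

```text
clock: 5.8
eef_pos: [448.1, 193.8, 84.1]
tool_rot: [3.14, 0.001, 1.57]
force: [-0.3, 0.1, -0.5]
width: 42.8
gripper_force: 61.1
```

Call:
{"name": "arm_command", "arguments": {"deltas": [{"dx": 0, "dy": 0, "dz": -0.001, "yaw": 0, "jaw": 0}, {"dx": 0, "dy": 0, "dz": -0.001, "yaw": 0, "jaw": 0.6}, {"dx": 0, "dy": 0, "dz": -0.001, "yaw": 0, "jaw": 0.8}, {"dx": 0, "dy": 0, "dz": -0.001, "yaw": 0, "jaw": 1}, {"dx": 0, "dy": 0, "dz": -0.001, "yaw": 0, "jaw": 1}, {"dx": 0, "dy": 0, "dz": 0.03, "yaw": 0, "jaw": 1}, {"dx": 0, "dy": 0, "dz": 0.07, "yaw": 0, "jaw": 1}, {"dx": 0, "dy": 0, "dz": 0.11, "yaw": 0, "jaw": 1}, {"dx": 0, "dy": 0, "dz": 0.15, "yaw": 0, "jaw": 1}, {"dx": 0, "dy": -0.03, "dz": 0.17, "yaw": 0, "jaw": 1}, {"dx": 0, "dy": -0.07, "dz": 0.17, "yaw": 0, "jaw": 1}, {"dx": 0, "dy": -0.12, "dz": 0.17, "yaw": 0, "jaw": 1}, {"dx": 0, "dy": -0.17, "dz": 0.17, "yaw": 0, "jaw": 1}, {"dx": 0, "dy": -0.22, "dz": 0.17, "yaw": 0, "jaw": 1}, {"dx": 0, "dy": -0.27, "dz": 0.17, "yaw": 0, "jaw": 1}, {"dx": 0.01, "dy": -0.31, "dz": 0.17, "yaw": 0, "jaw": 1}, {"dx": 0.03, "dy": -0.35, "dz": 0.17, "yaw": 0, "jaw": 1}, {"dx": 0.03, "dy": -0.38, "dz": 0.17, "yaw": 0, "jaw": 1}, {"dx": 0.03, "dy": -0.397, "dz": 0.17, "yaw": 0, "jaw": 1}, {"dx": 0.03, "dy": -0.397, "dz": 0.17, "yaw": 0, "jaw": 1}]}}

```text
clock: 7.8
eef_pos: [476.8, -205.4, 252.8]
tool_rot: [-3.141, 0.001, 1.566]
force: [-0.2, -0.0, -0.5]
width: 85.4
gripper_force: 0.0
```

```bash
python3 - <<'E'
from h import *
s=read_state();print(s["eef_pos"],s["qpos"].round(2),s["width"])
p,d=get_image("wrist");cv2.imwrite("pics/w3.png",p[:,:,::-1])
p,d=get_image("scene");cv2.imwrite("pics/s3.png",cv2.resize(p[120:270,180:420,::-1],None,fx=3,fy=3))
im=cv2.imread("pics/w3.png");s3=cv2.imread("pics/s3.png")[:, :640]
cv2.imwrite("pics/c3.png",cv2.resize(np.vstack([im,cv2.resize(s3,(640,400))]),(480,600)))
E
```

```text
[ 476.7813433  -205.38199609  252.75315378] [ 0.64  0.44 -0.41  1.84  0.22  0.9   0.12] 85.41020022559421
```

View pics/c3.png

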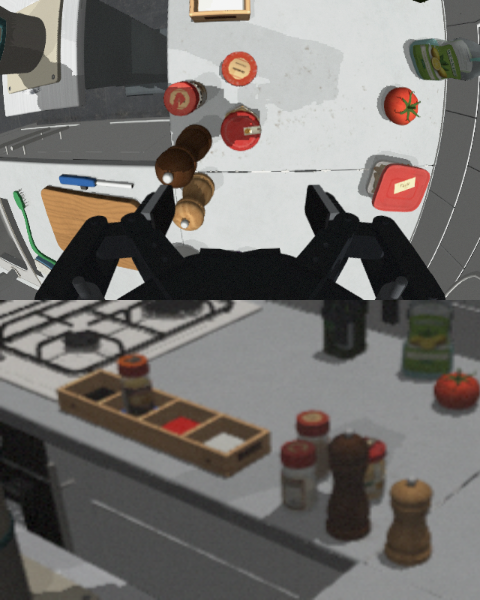

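The orange jar stands in the blue well, upright (scene crop, about (133,385)). The wide jar's lid is under the gripper at (241,130) in the wrist half. I'll yaw −10° to keep the finger clear of the dark mill.

Call:
{"name": "arm_command", "arguments": {"deltas": [{"dx": 0, "dy": 0, "dz": 0, "yaw": -7, "jaw": 1}, {"dx": 0, "dy": 0, "dz": -0.03, "yaw": -10, "jaw": 1}, {"dx": 0, "dy": 0, "dz": -0.07, "yaw": -10, "jaw": 1}, {"dx": 0, "dy": 0, "dz": -0.11, "yaw": -10, "jaw": 1}, {"dx": 0, "dy": 0, "dz": -0.14, "yaw": -10, "jaw": 1}, {"dx": 0, "dy": 0, "dz": -0.17, "yaw": -10, "jaw": 1}, {"dx": 0, "dy": 0, "dz": -0.195, "yaw": -10, "jaw": 1}, {"dx": 0, "dy": 0, "dz": -0.213, "yaw": -10, "jaw": 1}, {"dx": 0, "dy": 0, "dz": -0.213, "yaw": -10, "jaw": 1}, {"dx": 0, "dy": 0, "dz": -0.213, "yaw": -10, "jaw": 0.5}, {"dx": 0, "dy": 0, "dz": -0.213, "yaw": -10, "jaw": 0.2}, {"dx": 0, "dy": 0, "dz": -0.213, "yaw": -10, "jaw": 0}, {"dx": 0, "dy": 0, "dz": -0.213, "yaw": -10, "jaw": 0}, {"dx": 0, "dy": 0, "dz": -0.213, "yaw": -10, "jaw": 0}, {"dx": 0, "dy": 0, "dz": -0.213, "yaw": -10, "jaw": 0}]}}

```text
clock: 9.4
eef_pos: [478.2, -201.9, 41.8]
tool_rot: [3.139, -0.0, 1.397]
force: [-2.0, 2.2, 6.1]
width: 54.7
gripper_force: 62.3
```

Call:
{"name": "arm_command", "arguments": {"deltas": [{"dx": 0, "dy": 0, "dz": 0.015, "yaw": 0, "jaw": 0}, {"dx": 0, "dy": 0, "dz": 0.045, "yaw": 0, "jaw": 0}, {"dx": 0, "dy": 0, "dz": 0.08, "yaw": 0, "jaw": 0}, {"dx": 0, "dy": 0, "dz": 0.115, "yaw": 0, "jaw": 0}, {"dx": 0, "dy": 0.01, "dz": 0.145, "yaw": 3, "jaw": 0}, {"dx": 0, "dy": 0.04, "dz": 0.16, "yaw": 6, "jaw": 0}, {"dx": -0.01, "dy": 0.08, "dz": 0.16, "yaw": 10, "jaw": 0}, {"dx": -0.02, "dy": 0.12, "dz": 0.16, "yaw": 10, "jaw": 0}, {"dx": -0.03, "dy": 0.16, "dz": 0.16, "yaw": 10, "jaw": 0}, {"dx": -0.03, "dy": 0.2, "dz": 0.16, "yaw": 10, "jaw": 0}, {"dx": -0.03, "dy": 0.24, "dz": 0.16, "yaw": 10, "jaw": 0}, {"dx": -0.03, "dy": 0.275, "dz": 0.16, "yaw": 10, "jaw": 0}, {"dx": -0.03, "dy": 0.3, "dz": 0.16, "yaw": 10, "jaw": 0}, {"dx": -0.03, "dy": 0.31, "dz": 0.15, "yaw": 10, "jaw": 0}, {"dx": -0.03, "dy": 0.31, "dz": 0.125, "yaw": 10, "jaw": 0}, {"dx": -0.03, "dy": 0.31, "dz": 0.095, "yaw": 10, "jaw": 0}, {"dx": -0.03, "dy": 0.31, "dz": 0.07, "yaw": 10, "jaw": 0}, {"dx": -0.03, "dy": 0.31, "dz": 0.055, "yaw": 10, "jaw": 0}, {"dx": -0.03, "dy": 0.31, "dz": 0.055, "yaw": 10, "jaw": 0}]}}

```text
clock: 11.3
eef_pos: [445.9, 107.2, 94.0]
tool_rot: [-3.138, 0.001, 1.571]
force: [-0.0, 1.2, -3.7]
width: 54.5
gripper_force: 64.2
```

```bash
python3 - <<'E'
from h import *
s=read_state();print(s["eef_pos"],s["qpos"].round(2),s["width"],s["force"])
p,d=get_image("wrist");cv2.imwrite("pics/w4.png",p[:,:,::-1])
E
```

```text
[445.94097722 107.19416341  94.01540576] [-0.09  0.61 -0.29  2.15  0.41  0.43 -0.71] 54.4843141686389 [-3.27817701e-04  1.22520880e+00 -3.73670407e+00]
```

View pics/w4.png

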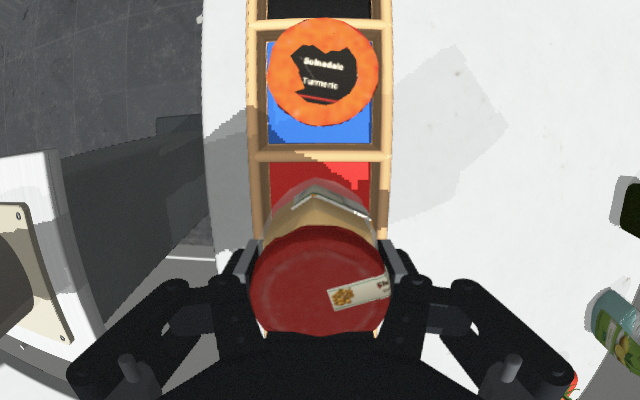

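The wide jar hangs over the red well at about (320,190), and the orange jar is upright next to it. Lowering now.

Call:
{"name": "arm_command", "arguments": {"deltas": [{"dx": 0.001, "dy": 0, "dz": -0.012, "yaw": 0, "jaw": 0}, {"dx": 0.001, "dy": 0, "dz": -0.024, "yaw": 0, "jaw": 0}, {"dx": 0.001, "dy": 0, "dz": -0.033, "yaw": 0, "jaw": 0}, {"dx": 0.001, "dy": 0, "dz": -0.038, "yaw": 0, "jaw": 0}, {"dx": 0.001, "dy": 0, "dz": -0.041, "yaw": 0, "jaw": 0}, {"dx": 0.001, "dy": 0, "dz": -0.041, "yaw": 0, "jaw": 0}, {"dx": 0.001, "dy": 0, "dz": -0.041, "yaw": 0, "jaw": 0}]}}

```text
clock: 12.05
eef_pos: [448.7, 107.8, 54.5]
tool_rot: [3.141, -0.0, 1.571]
force: [-0.6, 0.4, -4.1]
width: 54.8
gripper_force: 64.4
```

Call:
{"name": "arm_command", "arguments": {"deltas": [{"dx": 0, "dy": 0, "dz": -0.002, "yaw": 0, "jaw": 0}, {"dx": 0, "dy": 0, "dz": -0.003, "yaw": 0, "jaw": 0}, {"dx": 0, "dy": 0, "dz": -0.003, "yaw": 0, "jaw": 0}]}}

```text
clock: 12.35
eef_pos: [448.9, 108.0, 52.8]
tool_rot: [3.14, 0.0, 1.571]
force: [-4.1, -0.3, 13.0]
width: 54.5
gripper_force: 65.1
```

Call:
{"name": "arm_command", "arguments": {"deltas": [{"dx": 0, "dy": 0, "dz": 0, "yaw": 0, "jaw": 0.7}, {"dx": 0, "dy": 0, "dz": 0, "yaw": 0, "jaw": 0.9}, {"dx": 0, "dy": 0, "dz": 0, "yaw": 0, "jaw": 1}, {"dx": 0, "dy": 0, "dz": 0, "yaw": 0, "jaw": 1}, {"dx": 0, "dy": 0, "dz": 0.03, "yaw": 0, "jaw": 1}, {"dx": 0, "dy": 0, "dz": 0.07, "yaw": 0, "jaw": 1}, {"dx": 0, "dy": 0, "dz": 0.115, "yaw": 0, "jaw": 1}, {"dx": 0, "dy": 0, "dz": 0.16, "yaw": 0, "jaw": 1}, {"dx": 0, "dy": -0.02, "dz": 0.19, "yaw": 0, "jaw": 1}, {"dx": 0, "dy": -0.06, "dz": 0.205, "yaw": 0, "jaw": 1}, {"dx": 0, "dy": -0.1, "dz": 0.21, "yaw": 0, "jaw": 1}, {"dx": 0, "dy": -0.15, "dz": 0.21, "yaw": 0, "jaw": 1}, {"dx": -0.01, "dy": -0.2, "dz": 0.21, "yaw": 0, "jaw": 1}, {"dx": -0.02, "dy": -0.25, "dz": 0.21, "yaw": 0, "jaw": 1}, {"dx": -0.035, "dy": -0.29, "dz": 0.21, "yaw": 0, "jaw": 1}, {"dx": -0.045, "dy": -0.32, "dz": 0.21, "yaw": 0, "jaw": 1}, {"dx": -0.0515, "dy": -0.345, "dz": 0.21, "yaw": 0, "jaw": 1}, {"dx": -0.0515, "dy": -0.345, "dz": 0.21, "yaw": 0, "jaw": 1}, {"dx": -0.0515, "dy": -0.345, "dz": 0.21, "yaw": 0, "jaw": 1}]}}

```text
clock: 14.25
eef_pos: [396.7, -237.3, 261.1]
tool_rot: [-3.141, -0.001, 1.569]
force: [0.1, 0.7, -0.1]
width: 85.3
gripper_force: 0.0
```

```bash
python3 - <<'E'
from h import *
s=read_state();print(s["eef_pos"],s["qpos"].round(2),s["width"])
p,d=get_image("wrist");cv2.imwrite("pics/w5.png",p[:,:,::-1])
p,d=get_image("scene");s3=cv2.resize(p[120:270,180:420,::-1],(640,400))
cv2.imwrite("pics/c5.png",cv2.resize(np.vstack([cv2.imread("pics/w5.png"),s3]),(480,600)))
E
```

```text
[ 396.66486152 -237.3100433   261.09897444] [ 0.78  0.34 -0.4   1.97  0.17  0.86  0.29] 85.25748157052631
```

View pics/c5.png

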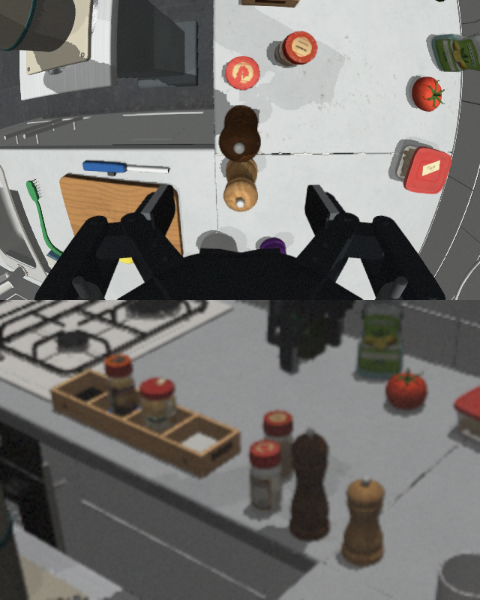

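Both jars are standing in their wells. The dark mill's knob is at (239,149) in the wrist half, centred in x. Gripping its head next.

Call:
{"name": "arm_command", "arguments": {"deltas": [{"dx": 0, "dy": 0, "dz": -0.03, "yaw": 0, "jaw": 1}, {"dx": 0, "dy": 0, "dz": -0.065, "yaw": 0, "jaw": 1}, {"dx": 0, "dy": 0, "dz": -0.1, "yaw": 0, "jaw": 1}, {"dx": 0, "dy": 0, "dz": -0.125, "yaw": 0, "jaw": 1}, {"dx": 0, "dy": 0, "dz": -0.142, "yaw": 0, "jaw": 1}, {"dx": 0, "dy": 0, "dz": -0.142, "yaw": 0, "jaw": 1}, {"dx": 0, "dy": 0, "dz": -0.142, "yaw": 0, "jaw": 0.5}, {"dx": 0, "dy": 0, "dz": -0.142, "yaw": 0, "jaw": 0.3}, {"dx": 0, "dy": 0, "dz": -0.142, "yaw": 0, "jaw": 0}, {"dx": 0, "dy": 0, "dz": -0.142, "yaw": 0, "jaw": 0}, {"dx": 0, "dy": 0, "dz": -0.142, "yaw": 0, "jaw": 0}, {"dx": 0, "dy": 0, "dz": -0.142, "yaw": 0, "jaw": 0}, {"dx": 0, "dy": 0, "dz": -0.142, "yaw": 0, "jaw": 0}]}}

```text
clock: 15.65
eef_pos: [397.7, -237.8, 120.9]
tool_rot: [3.139, 0.002, 1.571]
force: [-1.1, 0.7, 7.4]
width: 45.4
gripper_force: 60.2
```

Call:
{"name": "arm_command", "arguments": {"deltas": [{"dx": 0, "dy": 0, "dz": 0.015, "yaw": 0, "jaw": 0}, {"dx": 0, "dy": 0, "dz": 0.045, "yaw": 0, "jaw": 0}, {"dx": 0, "dy": 0, "dz": 0.08, "yaw": 0, "jaw": 0}, {"dx": 0, "dy": 0, "dz": 0.115, "yaw": 0, "jaw": 0}, {"dx": 0.002, "dy": 0.005, "dz": 0.145, "yaw": 0, "jaw": 0}, {"dx": 0.01, "dy": 0.025, "dz": 0.162, "yaw": 0, "jaw": 0}, {"dx": 0.02, "dy": 0.055, "dz": 0.17, "yaw": 0, "jaw": 0}, {"dx": 0.035, "dy": 0.09, "dz": 0.17, "yaw": 0, "jaw": 0}, {"dx": 0.045, "dy": 0.13, "dz": 0.17, "yaw": 0, "jaw": 0}, {"dx": 0.05, "dy": 0.17, "dz": 0.17, "yaw": 0, "jaw": 0}, {"dx": 0.05, "dy": 0.21, "dz": 0.17, "yaw": 0, "jaw": 0}, {"dx": 0.05, "dy": 0.25, "dz": 0.17, "yaw": 0, "jaw": 0}, {"dx": 0.05, "dy": 0.29, "dz": 0.17, "yaw": 0, "jaw": 0}, {"dx": 0.05, "dy": 0.33, "dz": 0.17, "yaw": 0, "jaw": 0}, {"dx": 0.05, "dy": 0.37, "dz": 0.17, "yaw": 0, "jaw": 0}, {"dx": 0.05, "dy": 0.41, "dz": 0.17, "yaw": 0, "jaw": 0}, {"dx": 0.05, "dy": 0.45, "dz": 0.17, "yaw": 0, "jaw": 0}, {"dx": 0.05, "dy": 0.485, "dz": 0.17, "yaw": 0, "jaw": 0}, {"dx": 0.05, "dy": 0.51, "dz": 0.17, "yaw": 0, "jaw": 0}, {"dx": 0.05, "dy": 0.519, "dz": 0.17, "yaw": 0, "jaw": 0}]}}

```text
clock: 17.65
eef_pos: [446.0, 284.9, 289.9]
tool_rot: [3.141, -0.002, 1.575]
force: [-0.5, -0.7, -2.1]
width: 45.5
gripper_force: 62.3
```

Call:
{"name": "arm_command", "arguments": {"deltas": [{"dx": 0, "dy": 0, "dz": 0, "yaw": 0, "jaw": 0}, {"dx": 0, "dy": 0, "dz": -0.03, "yaw": 0, "jaw": 0}, {"dx": 0, "dy": 0, "dz": -0.06, "yaw": 0, "jaw": 0}, {"dx": 0, "dy": 0, "dz": -0.085, "yaw": 0, "jaw": 0}, {"dx": 0, "dy": 0, "dz": -0.1, "yaw": 0, "jaw": 0}, {"dx": 0, "dy": 0, "dz": -0.1, "yaw": 0, "jaw": 0}]}}

```text
clock: 18.25
eef_pos: [446.3, 278.2, 187.5]
tool_rot: [-3.138, 0.004, 1.568]
force: [-1.0, 0.1, -2.1]
width: 46.0
gripper_force: 62.3
```

```bash
python3 - <<'E'
from h import *
s=read_state();print(s["eef_pos"],s["qpos"].round(2),s["width"],s["force"])
a,d=get_image("wrist")
p,d=get_image("scene");s3=cv2.resize(p[100:250,150:390],(640,400))
cv2.imwrite("pics/c6.png",cv2.resize(np.vstack([a,s3])[:,:,::-1],(480,600)))
E
```

```text
[446.25172044 278.1632853  187.51073675] [-0.28  0.55 -0.5   1.9   0.36  0.79 -0.97] 45.9547083267255 [-1.01098485  0.0684028  -2.05884444]
```

View pics/c6.png

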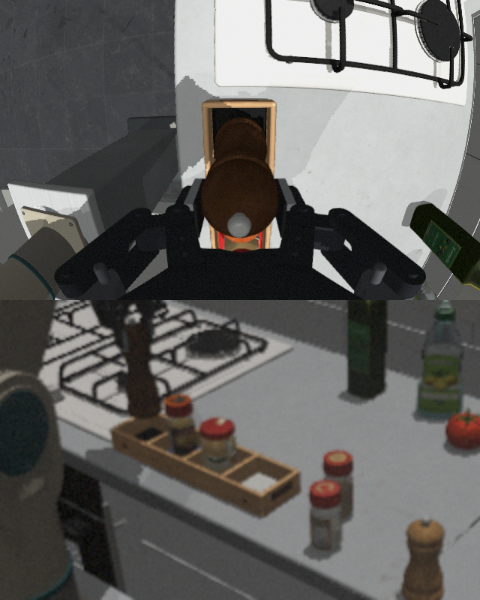

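The dark mill hangs upright over the black well, at (240,130) in the wrist half. Lowering.

Call:
{"name": "arm_command", "arguments": {"deltas": [{"dx": 0, "dy": 0, "dz": -0.012, "yaw": 0, "jaw": 0}, {"dx": 0, "dy": 0, "dz": -0.027, "yaw": 0, "jaw": 0}, {"dx": 0, "dy": 0, "dz": -0.04, "yaw": 0, "jaw": 0}, {"dx": 0, "dy": 0, "dz": -0.05, "yaw": 0, "jaw": 0}, {"dx": 0, "dy": 0, "dz": -0.055, "yaw": 0, "jaw": 0}, {"dx": 0, "dy": 0, "dz": -0.057, "yaw": 0, "jaw": 0}, {"dx": 0, "dy": 0, "dz": -0.057, "yaw": 0, "jaw": 0}]}}

```text
clock: 19.05
eef_pos: [447.1, 282.1, 132.5]
tool_rot: [3.141, -0.0, 1.571]
force: [0.4, 0.2, -2.3]
width: 45.3
gripper_force: 62.3
```

Call:
{"name": "arm_command", "arguments": {"deltas": [{"dx": 0, "dy": 0, "dz": -0.002, "yaw": 0, "jaw": 0}, {"dx": 0, "dy": 0, "dz": -0.002, "yaw": 0, "jaw": 0.7}, {"dx": 0, "dy": 0, "dz": -0.002, "yaw": 0, "jaw": 0.9}, {"dx": 0, "dy": 0, "dz": -0.002, "yaw": 0, "jaw": 1}, {"dx": 0, "dy": 0, "dz": -0.002, "yaw": 0, "jaw": 1}, {"dx": 0, "dy": 0, "dz": 0.03, "yaw": 0, "jaw": 1}, {"dx": 0, "dy": 0, "dz": 0.065, "yaw": 0, "jaw": 1}, {"dx": 0, "dy": 0, "dz": 0.1, "yaw": 0, "jaw": 1}, {"dx": 0, "dy": -0.02, "dz": 0.12, "yaw": 0, "jaw": 1}, {"dx": 0, "dy": -0.06, "dz": 0.12, "yaw": 0, "jaw": 1}, {"dx": 0, "dy": -0.11, "dz": 0.12, "yaw": 0, "jaw": 1}, {"dx": 0, "dy": -0.16, "dz": 0.12, "yaw": 0, "jaw": 1}, {"dx": 0, "dy": -0.21, "dz": 0.12, "yaw": 0, "jaw": 1}, {"dx": 0, "dy": -0.26, "dz": 0.12, "yaw": 0, "jaw": 1}, {"dx": 0, "dy": -0.31, "dz": 0.12, "yaw": 0, "jaw": 1}, {"dx": 0, "dy": -0.36, "dz": 0.12, "yaw": 0, "jaw": 1}, {"dx": 0, "dy": -0.41, "dz": 0.12, "yaw": 0, "jaw": 1}, {"dx": -0.015, "dy": -0.455, "dz": 0.12, "yaw": 0, "jaw": 1}, {"dx": -0.03, "dy": -0.5, "dz": 0.12, "yaw": 0, "jaw": 1}, {"dx": -0.04, "dy": -0.54, "dz": 0.12, "yaw": 0, "jaw": 1}]}}

```text
clock: 21.05
eef_pos: [405.4, -260.7, 252.3]
tool_rot: [-3.141, 0.0, 1.569]
force: [1.5, 0.5, 0.4]
width: 85.4
gripper_force: 0.0
```

Call:
{"name": "arm_command", "arguments": {"deltas": [{"dx": -0.005, "dy": -0.03, "dz": 0, "yaw": 0, "jaw": 1}, {"dx": -0.01, "dy": -0.055, "dz": 0, "yaw": 0, "jaw": 1}, {"dx": -0.01, "dy": -0.066, "dz": 0, "yaw": 0, "jaw": 1}, {"dx": -0.01, "dy": -0.066, "dz": 0, "yaw": 0, "jaw": 1}, {"dx": -0.01, "dy": -0.066, "dz": 0, "yaw": 0, "jaw": 1}]}}

```text
clock: 21.55
eef_pos: [397.5, -322.7, 252.2]
tool_rot: [3.141, -0.001, 1.572]
force: [-0.3, -0.0, 0.5]
width: 85.2
gripper_force: 0.0
```

```bash
python3 - <<'E'
from h import *
s=read_state();print(s["eef_pos"],s["qpos"].round(2),s["width"],s["force"])
a,d=get_image("wrist")
p,d=get_image("scene");s3=cv2.resize(p[100:250,150:390],(640,400))
cv2.imwrite("pics/c7.png",cv2.resize(np.vstack([a,s3])[:,:,::-1],(480,600)))
E
```

```text
[ 397.52203725 -322.67042866  252.23802121] [ 0.95  0.44 -0.46  1.86  0.24  0.9   0.38] 85.23482801772072 [-0.31712098 -0.03285635  0.51102702]
```

View pics/c7.png

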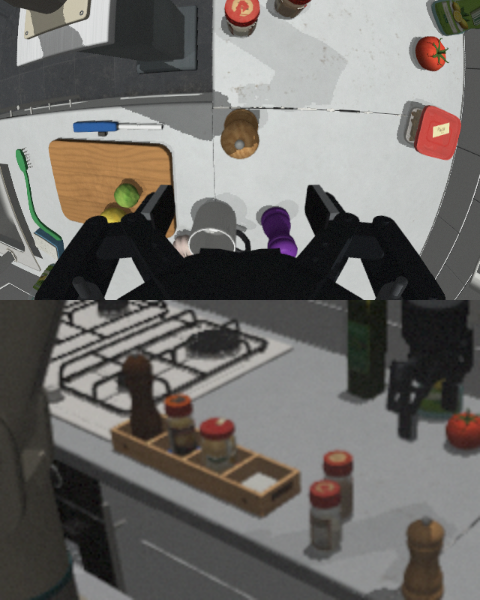

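The dark mill stands in the black well. The pale mill's knob is at (239,146) in the wrist half, centred. Gripping it.

Call:
{"name": "arm_command", "arguments": {"deltas": [{"dx": 0, "dy": 0, "dz": -0.035, "yaw": 0, "jaw": 1}, {"dx": 0, "dy": 0, "dz": -0.075, "yaw": 0, "jaw": 1}, {"dx": 0, "dy": 0, "dz": -0.115, "yaw": 0, "jaw": 1}, {"dx": 0, "dy": 0, "dz": -0.145, "yaw": 0, "jaw": 1}, {"dx": 0, "dy": 0, "dz": -0.168, "yaw": 0, "jaw": 1}, {"dx": 0, "dy": 0, "dz": -0.168, "yaw": 0, "jaw": 1}, {"dx": 0, "dy": 0, "dz": -0.168, "yaw": 0, "jaw": 0.5}, {"dx": 0, "dy": 0, "dz": -0.168, "yaw": 0, "jaw": 0.3}, {"dx": 0, "dy": 0, "dz": -0.168, "yaw": 0, "jaw": 0}, {"dx": 0, "dy": 0, "dz": -0.168, "yaw": 0, "jaw": 0}, {"dx": 0, "dy": 0, "dz": -0.168, "yaw": 0, "jaw": 0}, {"dx": 0, "dy": 0, "dz": -0.168, "yaw": 0, "jaw": 0}, {"dx": 0, "dy": 0, "dz": -0.168, "yaw": 0, "jaw": 0}]}}

```text
clock: 22.95
eef_pos: [398.1, -324.8, 86.3]
tool_rot: [3.139, 0.002, 1.571]
force: [-0.9, 1.3, 7.4]
width: 45.7
gripper_force: 60.5
```

Call:
{"name": "arm_command", "arguments": {"deltas": [{"dx": 0, "dy": 0, "dz": 0.015, "yaw": 0, "jaw": 0}, {"dx": 0, "dy": 0, "dz": 0.045, "yaw": 0, "jaw": 0}, {"dx": 0, "dy": 0, "dz": 0.08, "yaw": 0, "jaw": 0}, {"dx": 0, "dy": 0, "dz": 0.12, "yaw": 0, "jaw": 0}, {"dx": 0.002, "dy": 0.01, "dz": 0.15, "yaw": 0, "jaw": 0}, {"dx": 0.01, "dy": 0.03, "dz": 0.17, "yaw": 0, "jaw": 0}, {"dx": 0.02, "dy": 0.06, "dz": 0.17, "yaw": 0, "jaw": 0}, {"dx": 0.03, "dy": 0.1, "dz": 0.17, "yaw": 0, "jaw": 0}, {"dx": 0.04, "dy": 0.14, "dz": 0.17, "yaw": 0, "jaw": 0}, {"dx": 0.051, "dy": 0.18, "dz": 0.17, "yaw": 0, "jaw": 0}, {"dx": 0.051, "dy": 0.22, "dz": 0.17, "yaw": 0, "jaw": 0}, {"dx": 0.051, "dy": 0.26, "dz": 0.17, "yaw": 0, "jaw": 0}, {"dx": 0.051, "dy": 0.295, "dz": 0.17, "yaw": 0, "jaw": 0}, {"dx": 0.051, "dy": 0.325, "dz": 0.17, "yaw": 0, "jaw": 0}, {"dx": 0.051, "dy": 0.345, "dz": 0.16, "yaw": 0, "jaw": 0}, {"dx": 0.051, "dy": 0.345, "dz": 0.13, "yaw": 0, "jaw": 0}, {"dx": 0.051, "dy": 0.345, "dz": 0.1, "yaw": 0, "jaw": 0}, {"dx": 0.051, "dy": 0.345, "dz": 0.075, "yaw": 0, "jaw": 0}, {"dx": 0.051, "dy": 0.345, "dz": 0.065, "yaw": 0, "jaw": 0}, {"dx": 0.051, "dy": 0.345, "dz": 0.065, "yaw": 0, "jaw": 0}]}}

```text
clock: 24.95
eef_pos: [447.4, 20.6, 149.0]
tool_rot: [-3.14, 0.0, 1.571]
force: [0.2, -0.9, -1.8]
width: 45.7
gripper_force: 61.7
```

```bash
python3 - <<'E'
from h import *
s=read_state();print(s["eef_pos"],s["qpos"].round(2),s["width"],s["force"])
a,d=get_image("wrist")
p,d=get_image("scene");s3=cv2.resize(p[100:250,150:390],(640,400))
cv2.imwrite("pics/c8.png",cv2.resize(np.vstack([a,s3])[:,:,::-1],(480,600)))
E
```

```text
[447.40525704  20.64229092 149.030939  ] [ 0.21  0.51 -0.44  2.14  0.4   0.57 -0.53] 45.686210742841084 [ 0.18784547 -0.9400936  -1.79347112]
```

View pics/c8.png

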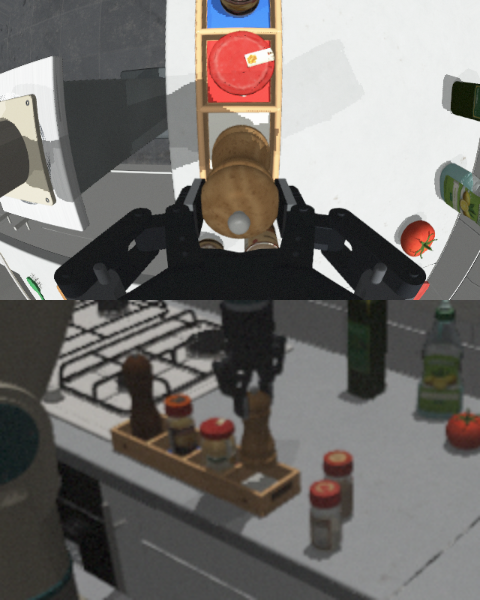

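The pale mill is over the white well at (240,150) in the wrist half, upright. Lowering.

Call:
{"name": "arm_command", "arguments": {"deltas": [{"dx": 0, "dy": 0, "dz": -0.012, "yaw": 0, "jaw": 0}, {"dx": 0, "dy": 0, "dz": -0.027, "yaw": 0, "jaw": 0}, {"dx": 0, "dy": 0, "dz": -0.039, "yaw": 0, "jaw": 0}, {"dx": 0, "dy": 0, "dz": -0.047, "yaw": 0, "jaw": 0}, {"dx": 0, "dy": 0, "dz": -0.051, "yaw": 0, "jaw": 0}, {"dx": 0, "dy": 0, "dz": -0.053, "yaw": 0, "jaw": 0}, {"dx": 0, "dy": 0, "dz": -0.053, "yaw": 0, "jaw": 0}]}}

```text
clock: 25.75
eef_pos: [448.5, 21.1, 97.5]
tool_rot: [3.14, 0.0, 1.571]
force: [-1.0, 1.2, 5.7]
width: 46.1
gripper_force: 62.4
```

Call:
{"name": "arm_command", "arguments": {"deltas": [{"dx": 0, "dy": 0, "dz": 0, "yaw": 0, "jaw": 0.7}, {"dx": 0, "dy": 0, "dz": 0, "yaw": 0, "jaw": 0.9}, {"dx": 0, "dy": 0, "dz": 0, "yaw": 0, "jaw": 1}, {"dx": 0, "dy": 0, "dz": 0, "yaw": 0, "jaw": 1}, {"dx": 0, "dy": 0, "dz": 0.03, "yaw": 0, "jaw": 1}, {"dx": 0, "dy": 0, "dz": 0.07, "yaw": 0, "jaw": 1}, {"dx": 0, "dy": 0, "dz": 0.11, "yaw": 0, "jaw": 1}, {"dx": 0, "dy": 0, "dz": 0.15, "yaw": 0, "jaw": 1}, {"dx": 0, "dy": -0.03, "dz": 0.17, "yaw": 0, "jaw": 1}, {"dx": 0, "dy": -0.07, "dz": 0.17, "yaw": 0, "jaw": 1}, {"dx": 0, "dy": -0.12, "dz": 0.17, "yaw": 0, "jaw": 1}, {"dx": 0, "dy": -0.17, "dz": 0.17, "yaw": 0, "jaw": 1}, {"dx": 0, "dy": -0.22, "dz": 0.17, "yaw": 0, "jaw": 1}, {"dx": 0, "dy": -0.27, "dz": 0.17, "yaw": 0, "jaw": 1}, {"dx": 0, "dy": -0.3, "dz": 0.17, "yaw": 0, "jaw": 1}, {"dx": 0, "dy": -0.3, "dz": 0.17, "yaw": 0, "jaw": 1}, {"dx": 0, "dy": -0.3, "dz": 0.17, "yaw": 0, "jaw": 1}]}}

```text
clock: 27.45
eef_pos: [447.6, -279.3, 265.9]
tool_rot: [-3.141, -0.001, 1.569]
force: [-0.3, 0.6, -0.9]
width: 85.3
gripper_force: 0.0
```

```bash
python3 - <<'E'
from h import *
s=read_state();print(s["clock"],s["eef_pos"],s["qd"].round(3))
a,d=get_image("top");X=pts("top",d)
p,_=get_image("scene");s3=cv2.resize(p[100:250,150:390],(640,400))
t=cv2.resize(a[150:270,130:410],(640,274))
cv2.imwrite("pics/c9.png",np.vstack([t,s3])[:,:,::-1][:600])
for n,x,y,z in(("dark",447,282,150),("orange",447,195,108),("wide",448,108,88),("pale",448,21,115),("ra",475,-117,92),("rb",400,-153,92)):
    q=X[(np.hypot(X[...,0]-x,X[...,1]-y)<40)&(X[...,2]>z)]
    print(n,len(q),((q.min(0)+q.max(0))/2).round(0) if len(q) else "",q[:,2].max().round(0) if len(q) else "")
E
```

```text
27.45 [ 447.5645672  -279.33297891  265.89008238] [-0.031 -0.014 -0.029  0.018 -0.006 -0.001 -0.002]
dark 306 [445. 282. 166.] 182.0
orange 234 [448. 192. 116.] 123.0
wide 347 [448. 108.  95.] 103.0
pale 277 [448.  21. 130.] 144.0
ra 224 [ 476. -117.  103.] 112.0
rb 228 [ 400. -153.  102.] 113.0
```

View pics/c9.png

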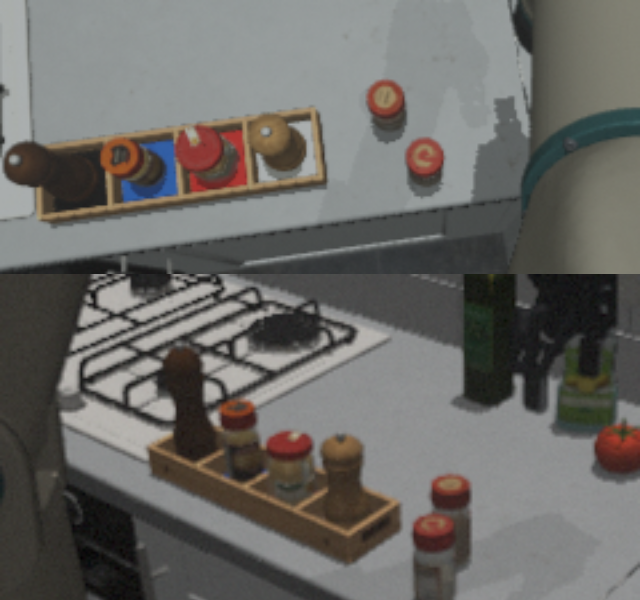

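All four items stand in their own wells within 3 mm of centre: in the top half the dark mill's knob is at (14,160), orange lid at (122,157), wide lid at (200,148) and pale knob at (266,132). The red jars, at (385,99) and (425,158), have not moved. Handing in.

```bash
python3 -c "
from cell import *
print(finish_job())"
```

```text
the job is handed in; nothing more can be done
None
```

I handed the job in at about 27.5 s: both jars went in first, then the mills, each upright in its own well within about 3 mm of its mat's centre in the last picture, with the red-lidded spice jars where they stood; no verdict was returned.

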